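# Read the waiting imaging plate

### The arm

A 7-joint arm with a two-finger parallel gripper is mounted at the origin on a cart in front of the work surface, level with it; the furniture and walls round the work are solid. World frame = base frame: x ahead of the robot, y to its left, z up, the work surface at z = 0. Lengths are in m, angles in degrees, forces in N, time in s.
With the tool pointing down it reaches from about 0.425 to 0.875 m from the base axis. Payload 4.7 kg.
Tool frame: the origin (TCP) lies at the very end of the fingers, on their centre line; the grasp point (between the pads) lies 19 mm behind it; z points along the fingers, y is the line along which they close (so a half turn about z gives the same grasp; the last joint's range is limited). The gripper opens to 87 mm and grips with 3 to 60 N. Pads are 19 mm wide; open, the fingers measure 117 mm over their backs; the gripper's body (75 mm by 190 mm) begins 51 mm behind the grasp point.
Start: joints at [76.381, 18.392, -4.016, 83.108, 1.295, 78.541, -3.26], TCP at [0.162, -0.63, 0.223] pointing down, gripper open.
Joint ranges: [-163.93, 163.93], [-17.29, 119.83], [-79.2, 71.16], [3.27, 140.29], [-89.18, 269.18], [5.43, 117.66], [-154.24, 154.24]. Speed limits (degrees/s): [147.25, 147.25, 180, 180, 180, 180, 180].

### API

Orientations are given as [roll, pitch, yaw] about the fixed x, y, z axes, in that order (R = Rz(yaw) Ry(pitch) Rx(roll)).
In Python, from cell import get_obs, eyes, env gives the robot as it stands.
- The arm moves only by the tool servo_tool, never from a script. Its argument "series" is a list that holds one entry, the list of rows, each a list of 7 numbers: the shift along the tool's x, y, z in units of 300 mm (1.0 is 300 mm), then the turn, a rotation vector about the tool's x, y, z in units of pi rad (1.0 is pi rad), then the opening, from 0 (shut) to 1 (fully open). In form: [[[tx, ty, tz, wx, wy, wz, gripper], ...]]. A call has 1 to 12 rows; each row is the pose to reach, as a shift and turn from the pose commanded when the call began, along the tool's axes at that moment, turning the shorter way round; what a row does not reach only later rows make up. A row lasts 1/12 s, in which the tool goes at most 41.7 mm and 7.16 degrees, less where a joint would pass 70% of its speed; a pose out of reach is approached as far as the arm can. A call with a number of a shift or a turn outside -1 to 1 is refused whole. A call with a gripper value outside its range is refused whole. The fingers move at their own pace and stop on an object; "grip_force" is the grip in N (left out, the last holds). Time passes only in rows, so rows that repeat a pose let the fingers close. It gives the time, the measured TCP pose, the force, the opening and the grip force at its end, in the units of the state.
- get_obs(): the state, without advancing time (a new reading comes with each control period).
- eyes.read_camera(name): name is "scene" or "top" or "wrist"; returns a dict with "frame" (480x640x3 uint8, red, green, blue), "depth" (480x640 float32, m along the optical axis (not along the pixel's ray), 0 where there is no reading), "fx", "fy", "cx", "cy" (pixels), "origin" and "rotation" of the camera in the world; the wrist camera has in their place "mount" (4x4, takes a point from camera to tool coordinates, whose origin is the TCP and whose axes are the flange's). Camera axes: x right, y down, z forward; pixel columns grow to the right and rows downward; lengths in m; the calibration is good to about 2 mm. A picture is of the moment at which its call begins: read the wrist's pose just before it.
- env.sign_off(): hands the job in; it is judged then, once.
The state is a dict: "time_s": time; "qpos": joint angles; "joint_velocities": joint speeds; "effort": joint torques, N m; "tool_pos": TCP position; "tool_rot": TCP orientation; "force": force on the tool from outside, world axes, zero at the start; "wrist_torque": the same for the moment, N m; "grip_width": finger opening in m; "grasp_force": force on a finger pad.
Only numpy, scipy, OpenCV 4.12 (cv2) and the standard library are available. Lean on these libraries where they do the work, as an engineer would, in place of code of your own. Each camera call takes 0.05 s, during which the arm holds its last target. There are 200 camera calls.

### The job

Slide the reader's shutter fully open by its tab. Then take the imaging plate that still lies label side up (the plate turned label side down has been read already: leave it alone), find its frosted end by the notched corner, and push that end into the reader's slot, label up, until it is fully home against the end stop with the sprung start bar pressed in. Finish while still gripping the plate and holding it fully home, because the spring pushes it out again if you let go.

Things in the scene. Friction and masses are not known exactly. Their poses are not given: they have to be found in the camera images.
- reader: Fixed desktop imaging-plate reader, 190 wide, on the worktop ahead to the right. Origin: centre of housing at worktop level; x into the machine (feeding direction), y to its left, z up. The grey nose's front face is at x -75 mm, 54 mm high, with the slot in it; the white housing behind (from x -50 mm upward) is 88 mm high.
- slot_mouth (a point): Middle of the slot's mouth, on the front face, at slot floor level (26 mm above the worktop); axes as the reader's. Slot 52 wide, 13 high, 37 mm deep to the hard end stop. A fixed key 8 mm wide fills its right (-y) inner corner for the last 9 mm: only a notch leading on the right gets past; a plate any other way round stops short.
- feed_bed (a point): Middle of the front edge of the flat feed bed, 25 mm in front of the slot mouth and level with the slot floor (26 mm above the worktop); bed 92 mm wide. Two 11 mm high guides on it narrow like a funnel from 67 mm apart at this edge to 52 mm near the slot.
- shutter (a joint): Dark shutter panel sliding along the front face over the slot, m: 0 closed, 0.058 fully open (moved to the reader's left, +y). About 1.5 N of friction; stays where it is left. Starts shut or up to 12 mm open.
- shutter_tab (a point): Top centre of the shutter's upright tab (moves with the shutter), 12 x 12 mm in plan, top 80 mm above the worktop; its upper 30 mm stand free, to be pinched from above across y or pushed sideways. 13.5 mm in front of the face; 22 mm left of the slot's middle when shut.
- start_bar (a joint): Sprung steel start bar inside the slot, m: 0 at rest, its face then 29 mm behind the mouth; 0.008 when a plate is fully home on the end stop. The spring pushes back with 3 N at first touch, 5.4 N at home.
- plate_waiting: Plate to be read: flat dark rigid carrier 92 x 48 x 8 mm, 60 g, lying label up on the worktop at any yaw. Origin: centre of underside; x along its length to the frosted end (pale matt field 29 mm long on top), z up. A notch 11 mm long, 10 mm wide is cut from the corner +x, -y (right-hand corner seen from the plain, ribbed end). Grip it across the width near the plain end.
- plate_tip (a point): Middle of the frosted end face of the waiting plate, 46 mm from its centre along x, at mid thickness; axes as the plate's.
- plate_done: The other plate, same size, already read, lying label down at any yaw: its plain back with a small steel disc is up, so its notch is at the left-hand corner of the notched end seen from the other end. Origin: centre of its underside as it lies; x to the notched end, z up. Leave it alone.

How it is judged:
By the outcome, as a careful person would: the job done as asked, in the order asked, and still so for the second after the job is handed in, while the arm keeps its last pose, push and grip.
It also fails if it takes over 58 s, if anything falls off the work surface, if the arm or the gripper's body presses on something with over 40 N, if the wrist force passes 120 N, or if a joint passes its speed limit or range.

## Working session

There is one attempt and no reset: what is moved stays moved. The work goes in short steps, Python scripts to look and compute and a tool call to move; the robot and the scene stay as the last step left them, time stands still between calls to the robot, and variables do not carry over. Pictures are saved under pics/ and viewed, at most 10 in all, crops included, and the job is handed in when it is done.

Besides the shell and the picture viewer there is one more tool, called after "Call:" as name([rows], argument=value, ...), one row to a line, values as JSON. servo_tool: Moves the arm, as the interface text tells. Shifts and turns lie within -1 to 1; 1 stands for 300 mm of shift or pi rad of turn. Its arguments: {"type":"object","properties":{"series":{"type":"array"},"grip_force":{"type":"number"}},"required":["series"]}

```bash
mkdir -p pics; ls; cat > h.py <<'E'
import numpy as np, cv2
from cell import get_obs, eyes, env
from scipy.spatial.transform import Rotation as R
def cam(name):
    o=get_obs(); c=eyes.read_camera(name)
    if 'mount' in c:
        T=np.eye(4); T[:3,:3]=R.from_euler('xyz',o['tool_rot'],degrees=True).as_matrix(); T[:3,3]=o['tool_pos']
        M=T@np.array(c['mount']); c['rotation']=M[:3,:3]; c['origin']=M[:3,3]
    c['rotation']=np.array(c['rotation']); c['origin']=np.array(c['origin'])
    return c
def ray(c,uv,z):
    uv=np.atleast_2d(uv).astype(float)
    d=np.c_[(uv[:,0]-c['cx'])/c['fx'],(uv[:,1]-c['cy'])/c['fy'],np.ones(len(uv))]@c['rotation'].T
    o=c['origin']; return o+d*((z-o[2])/d[:,2])[:,None]
def cloud(c):
    v,u=np.mgrid[:480,:640]; d=c['depth']
    p=np.stack([(u-c['cx'])/c['fx']*d,(v-c['cy'])/c['fy']*d,d],-1)
    return p@c['rotation'].T+c['origin']
def proj(c,p):
    q=(np.atleast_2d(p)-c['origin'])@c['rotation']
    return np.c_[q[:,0]/q[:,2]*c['fx']+c['cx'],q[:,1]/q[:,2]*c['fy']+c['cy']]
def save(c,n): cv2.imwrite('pics/'+n,cv2.cvtColor(c['frame'],cv2.COLOR_RGB2BGR))
E
python3 - <<'E'
from h import *
print(get_obs())
for n in('scene','top'):
    c=cam(n); save(c,n+'0.png'); print(n,c['origin'],c['rotation'].round(3).tolist(),c['fx'],c['cx'],c['cy'])
E
```

```text
pics
{'time_s': 0.0, 'qpos': array([76.37977394, 18.44065872, -4.01721854, 83.17436768,  1.29518397,
       78.54232967, -3.25911304]), 'joint_velocities': array([-0.02292858,  0.0445502 ,  0.0429237 ,  0.07078069,  0.08979539,
        0.02375181, -0.02060223]), 'effort': array([-6.39787177e-04, -4.91282451e+01, -4.04092055e-01, -3.12525523e+01,
       -6.37707487e-02,  4.35399322e-02,  1.93211858e-04]), 'tool_pos': array([ 0.16178404, -0.62896471,  0.22144832]), 'tool_rot': array([-1.79887907e+02,  5.44505295e-03,  1.44324939e+01]), 'force': array([ 0.43840331, -0.90196179, -0.43340729]), 'wrist_torque': array([-0.02176663, -0.04873512, -0.02230897]), 'grasp_force': 0.0, 'grip_width': 0.08672476773634431}
scene [0.07268973 0.43235158 0.75908211] [-134.611, 0.978, -129.605] 443.4303856987157 322.2555642487862 237.20417576315688
top [ 0.30274585 -0.01672825  1.4003251 ] [-166.902, 0.098, -89.853] 602.6084857911366 314.3038547993233 245.25840526871664
```

View pics/top0.png

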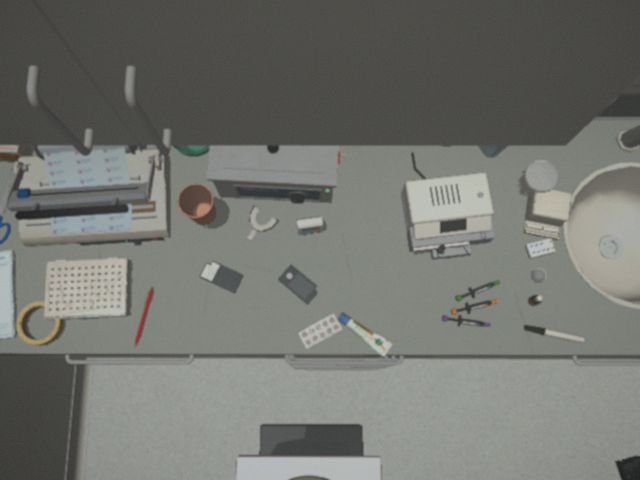

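View pics/scene0.png

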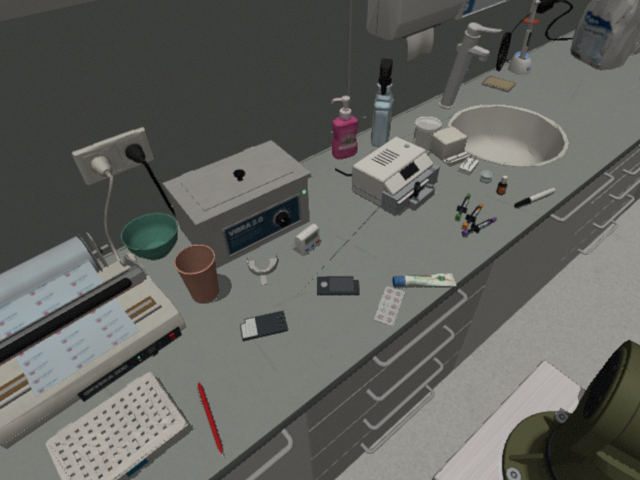

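The top view shows the waiting plate at about (221,277) with its frosted end to the left. The done plate with the disc is at (298,284). The reader is at (450,215), with its bed near (452,250). The camera rotations are Euler angles, so I'll convert them.

```bash
sed -i "s/c\['rotation'\]=np.array(c\['rotation'\]); c/r=np.array(c['rotation']); c['rotation']=R.from_euler('xyz',r,degrees=True).as_matrix() if r.ndim==1 else r; c/" h.py
python3 - <<'E'
from h import *
c=cam('top'); print(c['rotation'].round(3).tolist())
P=cloud(c); Z=P[...,2]
print('table z',np.median(Z[300:330,150:280]))
f=c['frame'].astype(int).sum(2)
# plates: pale field and dark body
def rect(m,x0,x1,y0,y1,z,n):
    w=np.zeros_like(m,np.uint8); w[y0:y1,x0:x1]=m[y0:y1,x0:x1]
    cs,_=cv2.findContours(w,0,2); k=max(cs,key=cv2.contourArea)
    b=cv2.boxPoints(cv2.minAreaRect(k)); q=ray(c,b,z)[:,:2]
    print(n,b.round(1).tolist(),q.round(4).tolist(),'ctr',q.mean(0).round(4),'sides',np.linalg.norm(q[1]-q[0]).round(4),np.linalg.norm(q[2]-q[1]).round(4))
bg=np.median(f[300:330,160:280]); print('bg',bg)
rect(f<bg-70,195,250,255,300,.008,'dark'); rect(f>bg+60,195,250,255,300,.008,'pale'); rect(abs(f-bg)>70,195,250,255,300,.008,'all'); rect(f<bg-70,270,325,255,310,.008,'done')
H=(Z>.075)&(Z<.1); rect(H,400,500,165,265,.088,'housing')
img=cv2.resize(c['frame'][165:270,395:505],None,fx=7,fy=5.7,interpolation=2)[:,:,::-1]
img2=cv2.resize(c['frame'][250:310,190:330],None,fx=5.5,fy=5.5,interpolation=2)[:,:,::-1]
cv2.imwrite('pics/a.png',cv2.resize(np.vstack([img[:, :770],img2]),None,fx=.64,fy=.64))
E
```

```text
[[0.003, -0.974, 0.227], [-1.0, -0.002, 0.002], [-0.002, -0.227, -0.974]]
table z 0.000702317315055101
bg 391.0
dark [[210.8000030517578, 282.3999938964844], [220.39999389648438, 263.20001220703125], [243.60000610351562, 274.79998779296875], [234.0, 294.0]] [[0.537, 0.2284], [0.5828, 0.2077], [0.5552, 0.1522], [0.5097, 0.1732]] ctr [0.5462 0.1904] sides 0.0503 0.062
pale [[200.8000030517578, 275.3999938964844], [208.60000610351562, 259.79998779296875], [219.0, 265.0], [211.1999969482422, 280.6000061035156]] [[0.5535, 0.2525], [0.5909, 0.2358], [0.5785, 0.2108], [0.5412, 0.2276]] ctr [0.566  0.2317] sides 0.041 0.028
all [[199.89999389648438, 277.5], [208.6999969482422, 258.29998779296875], [243.6999969482422, 274.5], [234.89999389648438, 293.6000061035156]] [[0.5486, 0.2545], [0.5945, 0.2357], [0.556, 0.152], [0.5106, 0.1712]] ctr [0.5524 0.2034] sides 0.0496 0.0922
done [[276.8999938964844, 279.3999938964844], [290.29998779296875, 263.20001220703125], [320.6000061035156, 288.5], [307.1000061035156, 304.6000061035156]] [[0.5445, 0.074], [0.5831, 0.0429], [0.5232, -0.0284], [0.4853, 0.0027]] ctr [0.534  0.0228] sides 0.0495 0.0932
housing [[404.20001220703125, 181.1999969482422], [488.70001220703125, 171.5], [494.6000061035156, 223.1999969482422], [410.20001220703125, 232.89999389648438]] [[0.7592, -0.2194], [0.7831, -0.4143], [0.66, -0.42], [0.637, -0.229]] ctr [ 0.7098 -0.3207] sides 0.1964 0.1233
```

View pics/a.png

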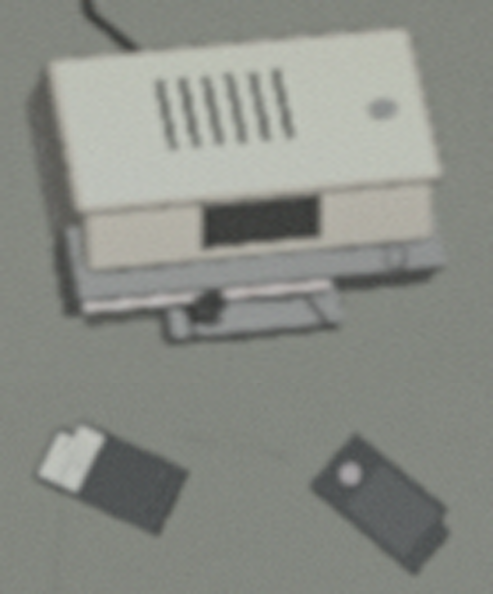

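The left plate's notch is at the right-hand corner of its pale end, so that is the waiting plate: centre (0.552, 0.203), yaw 65°. The reader's yaw is about 7°, with the slot mouth near (0.623, -0.331). I'll move to a hover in front of the reader.

Call:
servo_tool([
  [[0.75,-0.337,0,0,0,0.041,1],[0.75,-0.337,0,0,0,0.041,1],[0.75,-0.337,0,0,0,0.041,1],[0.75,-0.337,0,0,0,0.041,1],[0.75,-0.337,0,0,0,0.041,1],[0.75,-0.337,0,0,0,0.041,1],[0.75,-0.337,0,0,0,0.041,1]],
])

```text
time_s: 0.73
tool_pos: [0.3638, -0.4675, 0.2226]
tool_rot: [-179.8, -0.3, 7.9]
force: [1.8, 0.9, 0.7]
grip_width: 0.0871
grasp_force: 0.0
```

```bash
cat >> h.py <<'E'
def rel(p,yaw,o=None):
    """row (units of the move) to take the TCP from where it is to p, tool down at yaw"""
    o=o or get_obs(); A=R.from_euler('xyz',o['tool_rot'],degrees=True); B=R.from_euler('xyz',[180,0,yaw],degrees=True)
    print('at',o['tool_pos'].round(4),o['tool_rot'].round(2),'t',round(o['time_s'],2),'F',o['force'].round(1),'w',round(o['grip_width'],4),
     'row',(A.inv().apply(np.array(p)-o['tool_pos'])/.3).round(4),((A.inv()*B).as_rotvec()/np.pi).round(4))
E
python3 -c "
from h import *
rel([.54,-.325,.22],7)"
```

```text
at [ 0.3638 -0.4675  0.2226] [-179.81   -0.31    7.86] t 0.73 F [1.8 0.9 0.7] w 0.0871 row [ 0.6465 -0.3902  0.0136] [-0.0011 -0.0017  0.0048]
```

Call:
servo_tool([
  [[0.64,-0.39,0,0,0,0,1],[0.64,-0.39,0,0,0,0,1],[0.64,-0.39,0,0,0,0,1],[0.64,-0.39,0,0,0,0,1],[0.64,-0.39,0,0,0,0,1],[0.64,-0.39,0,0,0,0,1],[0.64,-0.39,0,0,0,0,1],[0.64,-0.39,0,0,0,0,1]],
])

```text
time_s: 1.4
tool_pos: [0.5313, -0.3348, 0.222]
tool_rot: [-180.0, 0.1, 7.2]
force: [-0.9, -1.5, -0.1]
grip_width: 0.0869
grasp_force: 0.0
```

```bash
python3 - <<'E'
from h import *
rel([.6,-.31,.12],7)
c=cam('wrist'); save(c,'w1.png'); np.save('w1.npy',dict(c),allow_pickle=True)
print(c['origin'],c['rotation'].round(2).tolist(),c['fx'])
m=np.array([.6229,-.3314,.026]);x=np.array([.9925,.1219,0]);y=np.array([-.1219,.9925,0]);z=np.array([0,0,1])
print('predicted px: tab,bed,mouth',proj(c,[m-.0135*x+.022*y+.054*z,m-.025*x,m]).round(0).tolist())
E
```

```text
at [ 0.5313 -0.3348  0.222 ] [-1.7997e+02  5.0000e-02  7.2100e+00] t 1.4 F [-0.9 -1.5 -0.1] w 0.0869 row [ 0.2377 -0.0533  0.3398] [-0.0002  0.0003  0.0012]
[ 0.60489918 -0.32508786  0.38449656] [[0.13, -0.95, -0.27], [-0.99, -0.12, -0.03], [-0.0, 0.28, -0.96]] 406.27849333774975
predicted px: tab,bed,mouth [[294.0, 115.0], [322.0, 130.0], [323.0, 99.0]]
```

View pics/w1.png

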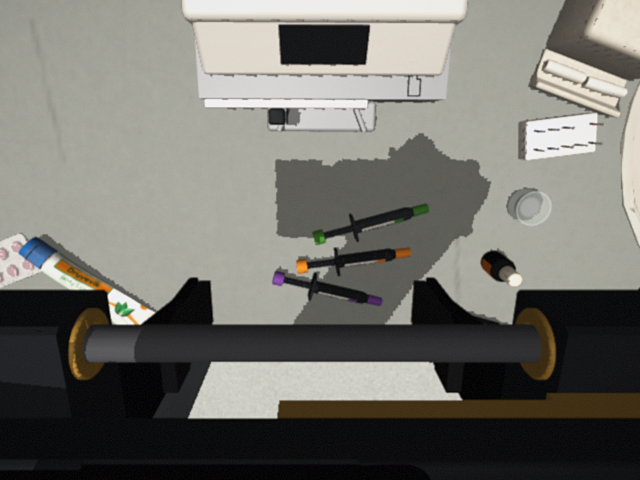

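The wrist view shows the tab top as a dark square near (277,116). The bed's front edge runs along row 131 from column 268 to 375, as predicted, so the shutter is about 12 mm open. I'll measure the tab and the bed edges precisely.

```bash
python3 - <<'E'
from h import *
c=np.load('w1.npy',allow_pickle=True).item(); f=c['frame'].astype(int).sum(2); P=cloud(c)
m=np.zeros((480,640),np.uint8); m[104:130,264:290]=(f<150)[104:130,264:290]
k=max(cv2.findContours(m,0,2)[0],key=cv2.contourArea); b=cv2.minAreaRect(k); print('tab',b)
q=ray(c,b[0],.08)[0]; print('tab',q.round(4), 'depth z',P[112:121,272:282,2].round(3).max())
# front edge line of nose via height 0.054, bed via 0.026, housing 0.088
for n,lo,hi,z in(('bed',.018,.0315,.026),('nose',.048,.060,.054)):
    g=((P[...,2]>lo)&(P[...,2]<hi)).astype(np.uint8); g[:60]=0; g[140:]=0; g[:,:190]=0; g[:,455:]=0
    k=max(cv2.findContours(cv2.morphologyEx(g,cv2.MORPH_OPEN,np.ones((3,3))),0,2)[0],key=cv2.contourArea)
    r=cv2.minAreaRect(k); bb=cv2.boxPoints(r); w=ray(c,bb,z); print(n,bb.round(1).tolist(),w[:,:2].round(4).tolist())
# reader-frame coordinates of the tab
mo=np.array([.6229,-.3314]);x=np.array([.9925,.1219]);y=np.array([-.1219,.9925])
d=q[:2]-mo; print('tab rel mouth',d@x,d@y)
E
```

```text
tab ((276.5, 116.0), (14.0, 15.0), 90.0)
tab [ 0.6043 -0.2992  0.08  ] depth z 0.083
bed [[282.0, 108.0], [359.0, 108.0], [359.0, 130.0], [282.0, 130.0]] [[0.6112, -0.2985], [0.6194, -0.3628], [0.6017, -0.3656], [0.5934, -0.3004]]
nose [[197.0, 60.0], [448.0, 60.0], [448.0, 99.0], [197.0, 99.0]] [[0.6369, -0.2335], [0.6607, -0.4208], [0.6334, -0.4268], [0.609, -0.2348]]
tab rel mouth -0.01452306297027429 0.0342461327222427
```

Call:
servo_tool([
  [[0.256,-0.087,0.2,0,0,0,1],[0.256,-0.087,0.2,0,0,0,1],[0.256,-0.087,0.35,0,0,0,0.5],[0.256,-0.087,0.53,0,0,0,0.4],[0.256,-0.087,0.53,0,0,0,0.4],[0.256,-0.087,0.53,0,0,0,0.4],[0.256,-0.087,0.53,0,0,0,0.4],[0.256,-0.087,0.53,0,0,0,0.1],[0.256,-0.087,0.53,0,0,0,0],[0.256,-0.087,0.53,0,0,0,0],[0.256,-0.087,0.53,0,0,0,0]],
], grip_force=15)

```text
time_s: 2.37
tool_pos: [0.6048, -0.3014, 0.0659]
tool_rot: [179.9, -0.2, 7.0]
force: [-0.7, 0.0, -0.4]
grip_width: 0.0353
grasp_force: 0.0
```

Call:
servo_tool([
  [[0,0,0.01,0,0,0,0],[0,0,0.01,0,0,0,0],[0,0,0.01,0,0,0,0],[0,0,0.01,0,0,0,0],[0,0,0.01,0,0,0,0],[0,0,0.01,0,0,0,0]],
])

```text
time_s: 2.87
tool_pos: [0.6037, -0.3004, 0.0605]
tool_rot: [-180.0, 0.0, 7.1]
force: [-0.2, 0.1, 1.1]
grip_width: 0.0117
grasp_force: 15.0
```

Call:
servo_tool([
  [[0,-0.03,0,0,0,0,0],[0,-0.06,0,0,0,0,0],[0,-0.09,0,0,0,0,0],[0,-0.12,0,0,0,0,0],[0,-0.14,0,0,0,0,0],[0,-0.15,0,0,0,0,0],[0,-0.155,0,0,0,0,0],[0,-0.16,0,0,0,0,0],[0,-0.16,0,0,0,0,0]],
])

```text
time_s: 3.62
tool_pos: [0.598, -0.2536, 0.0605]
tool_rot: [179.9, -0.0, 7.0]
force: [1.8, -2.7, -2.6]
grip_width: 0.0117
grasp_force: 15.0
```

Call:
servo_tool([
  [[0,-0.005,0,0,0,0,0],[0,-0.01,0,0,0,0,0],[0,-0.01,0,0,0,0,0],[0,-0.01,0,0,0,0,0]],
])

```text
time_s: 3.95
tool_pos: [0.598, -0.2535, 0.0605]
tool_rot: [179.8, -0.1, 6.9]
force: [3.0, -6.5, -4.0]
grip_width: 0.0122
grasp_force: 15.0
```

The shutter is against its stop: it travelled 47 mm and the force is rising. I'll release it, rise, and go to the waiting plate.

Call:
servo_tool([
  [[0,0,0,0,0,0,0.35],[0,0,0,0,0,0,0.4],[0,0,0,0,0,0,0.4],[0,0,-0.139,0,0,0,0.4],[0,0,-0.278,0,0,0,0.6],[0,0,-0.4,0,0,0,1],[-0.05,-0.7,-0.45,0,0,-0.15,1],[-0.05,-0.7,-0.45,0,0,-0.15,1],[-0.05,-0.7,-0.45,0,0,-0.15,1],[-0.05,-0.7,-0.45,0,0,-0.15,1],[-0.05,-0.7,-0.45,0,0,-0.15,1]],
])

```text
time_s: 4.87
tool_pos: [0.5563, -0.0428, 0.1957]
tool_rot: [-179.9, 0.0, 34.4]
force: [0.8, 0.7, 0.2]
grip_width: 0.0737
grasp_force: 0.0
```

```bash
python3 -c "
from h import *
rel([.51,.112,.2],65)"
```

```text
at [ 0.5563 -0.0428  0.1957] [-179.94    0.     34.35] t 4.87 F [0.8 0.7 0.2] w 0.0737 row [ 0.1639 -0.5132 -0.0139] [-3.000e-04 -1.000e-04 -1.703e-01]
```

Call:
servo_tool([
  [[0.16,-0.5,0,0,0,-0.17,1],[0.16,-0.5,0,0,0,-0.17,1],[0.16,-0.5,0,0,0,-0.17,1],[0.16,-0.5,0,0,0,-0.17,1],[0.16,-0.5,0,0,0,-0.17,1],[0.16,-0.5,0,0,0,-0.17,1],[0.16,-0.5,0,0,0,-0.17,1]],
])

```text
time_s: 5.45
tool_pos: [0.5129, 0.1052, 0.1954]
tool_rot: [-180.0, 0.0, 64.6]
force: [0.6, -0.2, -0.3]
grip_width: 0.087
grasp_force: 0.0
```

```bash
python3 - <<'E'
from h import *
o=get_obs(); c=cam('wrist'); save(c,'w2.png'); f=c['frame'].astype(int).sum(2)
bg=np.median(f[20:150,60:200]); print('bg',bg,'t',o['time_s'])
u=proj(c,[.5524,.2034,.008])[0].astype(int); print('pred',u)
def rect(m,n,s=90):
    w=np.zeros_like(m,np.uint8); a=max(u[1]-s,0); w[a:u[1]+s,u[0]-s:u[0]+s]=m[a:u[1]+s,u[0]-s:u[0]+s]
    k=max(cv2.findContours(w,0,2)[0],key=cv2.contourArea); b=cv2.boxPoints(cv2.minAreaRect(k)); q=ray(c,b,.008)[:,:2]
    print(n,b.round(0).tolist(),q.round(4).tolist(),'ctr',q.mean(0).round(4),np.linalg.norm(q[1]-q[0]).round(4),np.linalg.norm(q[2]-q[1]).round(4)); return q
d=rect(f<bg-120,'dark'); a=rect(abs(f-bg)>90,'all')
p=rect(f>bg+90,'pale')
v=p.mean(0)-d.mean(0); print('yaw',np.degrees(np.arctan2(v[1],v[0])))
e=a[1]-a[0] if np.linalg.norm(a[1]-a[0])>.07 else a[2]-a[1]; print('yaw long',np.degrees(np.arctan2(e[1],e[0])))
E
```

```text
bg 494.0 t 5.45
pred [305  81]
dark [[270.0, 14.0], [333.0, 14.0], [333.0, 137.0], [270.0, 137.0]] [[0.5484, 0.2594], [0.5925, 0.2385], [0.554, 0.1542], [0.5064, 0.1768]] ctr [0.5503 0.2072] 0.0488 0.0926
all [[270.0, 14.0], [332.0, 12.0], [336.0, 136.0], [273.0, 138.0]] [[0.5482, 0.2594], [0.5925, 0.2399], [0.5565, 0.1536], [0.5085, 0.1746]] ctr [0.5514 0.2069] 0.0484 0.0935
pale [[275.0, 17.0], [328.0, 17.0], [328.0, 57.0], [275.0, 57.0]] [[0.5509, 0.2558], [0.5881, 0.2382], [0.5761, 0.2122], [0.538, 0.2303]] ctr [0.5633 0.2341] 0.0411 0.0287
yaw 64.25390379616601
yaw long -112.62134404698237
```

View pics/w2.png

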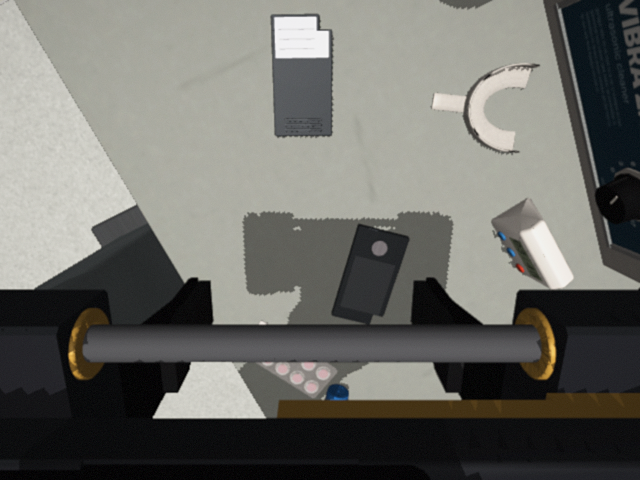

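The waiting plate is at (303,76), frosted end ahead with the notch on the right and ribs near. Its centre is (0.5515, 0.2065), yaw 65°. I'll go down over the plain end.

Call:
servo_tool([
  [[0.247,-0.028,0.1,0,0,-0.002,0.85],[0.247,-0.028,0.2,0,0,-0.002,0.85],[0.247,-0.028,0.33,0,0,-0.002,0.85],[0.247,-0.028,0.46,0,0,-0.002,0.85],[0.247,-0.028,0.56,0,0,-0.002,0.85],[0.247,-0.028,0.6,0,0,-0.002,0.85],[0.247,-0.028,0.61,0,0,-0.002,0.85],[0.247,-0.028,0.61,0,0,-0.002,0.85]],
], grip_force=30)

```text
time_s: 6.17
tool_pos: [0.5379, 0.1748, 0.0124]
tool_rot: [-180.0, 0.0, 64.9]
force: [0.2, 0.6, 1.0]
grip_width: 0.0741
grasp_force: 0.0
```

```bash
python3 -c "
from h import *
rel([.5371,.1757,.004],65)"
```

```text
at [0.5379 0.1748 0.0124] [-1.7996e+02  2.0000e-02  6.4880e+01] t 6.17 F [0.2 0.6 1. ] w 0.0741 row [ 0.0018 -0.0036  0.0281] [-0.0002  0.0001 -0.0007]
```

Call:
servo_tool([
  [[0,-0.003,0.015,0,0,0,0.85],[0,-0.003,0.028,0,0,0,0.85],[0,-0.003,0.028,0,0,0,0.6],[0,-0.003,0.028,0,0,0,0.4],[0,-0.003,0.028,0,0,0,0.4],[0,-0.003,0.028,0,0,0,0.4],[0,-0.003,0.028,0,0,0,0.4],[0,-0.003,0.028,0,0,0,0.4]],
], grip_force=35)

```text
time_s: 6.83
tool_pos: [0.5368, 0.1761, 0.0043]
tool_rot: [180.0, -0.0, 65.0]
force: [-0.0, -0.0, 2.2]
grip_width: 0.0471
grasp_force: 35.0
```

Call:
servo_tool([
  [[0,0,-0.1,0,0,0,0.4],[0,0,-0.22,0,0,0,0.4],[0,0,-0.33,0,0,0,0.4],[-0.1,0.04,-0.33,0,0,0.02,0.4],[-0.22,0.088,-0.33,0,0,0.05,0.4],[-0.34,0.136,-0.33,0,0,0.08,0.4],[-0.46,0.184,-0.33,0,0,0.11,0.4],[-0.58,0.232,-0.33,0,0,0.14,0.4],[-0.7,0.28,-0.33,0,0,0.16,0.4],[-0.8,0.32,-0.33,0,0,0.18,0.4],[-0.8,0.32,-0.33,0,0,0.18,0.4]],
])

```text
time_s: 7.75
tool_pos: [0.5209, -0.0913, 0.1026]
tool_rot: [179.8, 0.2, 31.8]
force: [-0.0, -0.1, -0.9]
grip_width: 0.047
grasp_force: 35.0
```

```bash
python3 -c "
from h import *
rel([.5074,-.3455,.1],7.1)"
```

```text
at [ 0.5209 -0.0913  0.1026] [179.81   0.19  31.83] t 7.75 F [-0.  -0.1 -0.9] w 0.047 row [-0.4852  0.6959  0.0127] [0.0013 0.0008 0.1374]
```

Call:
servo_tool([
  [[-0.06,0.09,0,0,0,0.02,0.4],[-0.13,0.18,0,0,0,0.05,0.4],[-0.2,0.28,0,0,0,0.08,0.4],[-0.27,0.38,0,0,0,0.11,0.4],[-0.34,0.48,0,0,0,0.13,0.4],[-0.41,0.58,0,0,0,0.1374,0.4],[-0.46,0.66,0,0,0,0.1374,0.4],[-0.485,0.696,0,0,0,0.1374,0.4],[-0.485,0.696,0,0,0,0.1374,0.4],[-0.485,0.696,0,0,0,0.1374,0.4]],
])

```text
time_s: 8.58
tool_pos: [0.5121, -0.3354, 0.1024]
tool_rot: [-179.9, 0.0, 7.9]
force: [-0.5, 1.3, -1.0]
grip_width: 0.0469
grasp_force: 35.0
```

```bash
python3 - <<'E'
from h import *
rel([.5074,-.3455,.033],7.1)
c=cam('wrist'); save(c,'w3.png')
t=get_obs()['tool_pos']
E
```

```text
at [ 0.5121 -0.3354  0.1024] [-1.799e+02  2.000e-02  7.860e+00] t 8.58 F [-0.5  1.3 -1. ] w 0.0469 row [-0.02    0.0315  0.2314] [-0.0005  0.0001  0.0042]
```

View pics/w3.png

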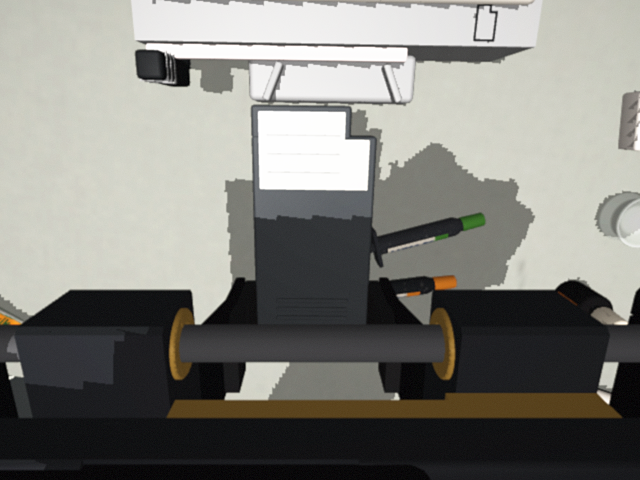

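The plate is straight in the grip with its notch front-right at (362,122). The tab is far left at (150,65), so the shutter is open, and the funnel is ahead at (332,80). I'll descend and settle in front of the bed, then check alignment.

Call:
servo_tool([
  [[-0.02,0.031,0.05,0,0,0.004,0.4],[-0.02,0.031,0.12,0,0,0.004,0.4],[-0.02,0.031,0.18,0,0,0.004,0.4],[-0.02,0.031,0.22,0,0,0.004,0.4],[-0.02,0.031,0.23,0,0,0.004,0.4],[-0.02,0.031,0.23,0,0,0.004,0.4],[-0.02,0.031,0.23,0,0,0.004,0.4]],
])

```text
time_s: 9.22
tool_pos: [0.5085, -0.3456, 0.0348]
tool_rot: [180.0, -0.1, 7.2]
force: [0.8, -1.5, -0.8]
grip_width: 0.0471
grasp_force: 35.0
```

```bash
python3 - <<'E'
from h import *
rel([.5074,-.3455,.033],7.1)
c=cam('wrist'); f=c['frame'].copy()
m=np.array([.6215,-.3312,0]);x=np.array([.9923,.1236,0]);y=np.array([-.1236,.9923,0])
def P(a,b,z): return proj(c,m+a/1e3*x+b/1e3*y+np.array([0,0,z]))[0]
for a,b,z in((-25,46,.026),(-25,-46,.026),(-25,33.5,.037),(-25,-33.5,.037),(0,26,.037),(0,-26,.037),(-35,24,.037),(-35,-14,.037)):
    u=P(a,b,z); print(u.round(0)); cv2.circle(f,tuple(int(v) for v in u),3,(255,0,0),1)
cv2.imwrite('pics/w4.png',cv2.resize(f[0:240,150:500],None,fx=2.2,fy=2.2)[:,:,::-1])
E
```

```text
at [ 0.5085 -0.3456  0.0348] [ 1.7997e+02 -6.0000e-02  7.2400e+00] t 9.22 F [ 0.8 -1.5 -0.8] w 0.0471 row [-0.0035 -0.0009  0.006 ] [ 0.0002 -0.0003  0.0008]
[197.  81.]
[429.  81.]
[223.  78.]
[404.  79.]
[240.   2.]
[387.   3.]
[249. 107.]
[350. 107.]
```

View pics/w4.png

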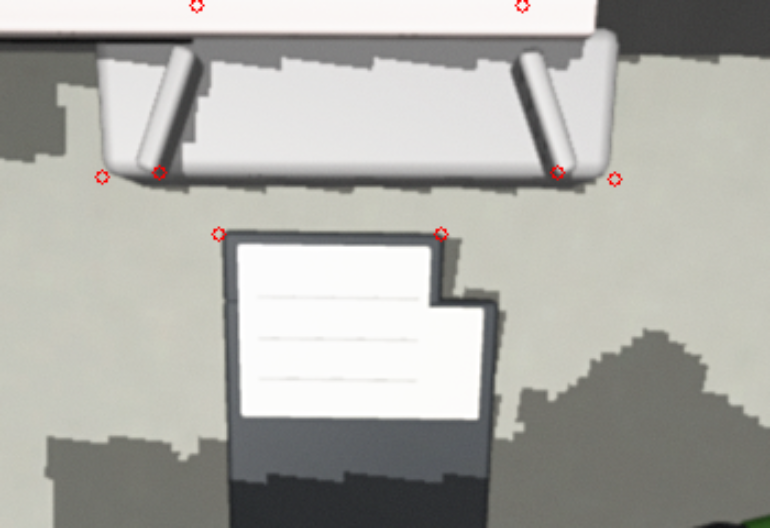

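Everything lines up to about 1 mm. I'll feed in to just before the start bar.

Call:
servo_tool([
  [[0,-0.002,0.008,0,0,0.0005,0.4],[0.03,-0.002,0.008,0,0,0.0005,0.4],[0.06,-0.002,0.008,0,0,0.0005,0.4],[0.08,-0.002,0.008,0,0,0.0005,0.4],[0.1,-0.002,0.008,0,0,0.0005,0.4],[0.12,-0.002,0.008,0,0,0.0005,0.4],[0.14,-0.002,0.008,0,0,0.0005,0.4],[0.16,-0.002,0.008,0,0,0.0005,0.4],[0.18,-0.002,0.008,0,0,0.0005,0.4],[0.195,-0.002,0.008,0,0,0.0005,0.4],[0.2,-0.002,0.008,0,0,0.0005,0.4],[0.2,-0.002,0.008,0,0,0.0005,0.4]],
])

```text
time_s: 10.27
tool_pos: [0.5674, -0.338, 0.0315]
tool_rot: [-180.0, -0.0, 7.1]
force: [-0.2, 0.4, -0.3]
grip_width: 0.047
grasp_force: 35.0
```

```bash
python3 -c "
from h import *
rel([.5788,-.3365,.0325],7.1)"
```

```text
at [ 0.5674 -0.338   0.0315] [-179.99   -0.      7.1 ] t 10.27 F [-0.2  0.4 -0.3] w 0.047 row [ 0.0384 -0.0002 -0.0034] [-0. -0. -0.]
```

Call:
servo_tool([
  [[0.008,0,-0.002,0,0,0,0.4],[0.014,0,-0.002,0,0,0,0.4],[0.02,0,-0.002,0,0,0,0.4],[0.026,0,-0.002,0,0,0,0.4],[0.032,0,-0.002,0,0,0,0.4],[0.032,0,-0.002,0,0,0,0.4]],
])

```text
time_s: 10.77
tool_pos: [0.5755, -0.3375, 0.0318]
tool_rot: [-180.0, 0.1, 7.0]
force: [-4.1, -1.0, 0.2]
grip_width: 0.0469
grasp_force: 35.0
```

Call:
servo_tool([
  [[0.005,0,0,0,0,0,0.4],[0.01,0,0,0,0,0,0.4],[0.015,0,0,0,0,0,0.4],[0.015,0,0,0,0,0,0.4],[0.015,0,0,0,0,0,0.4]],
], grip_force=45)

```text
time_s: 11.18
tool_pos: [0.5794, -0.3371, 0.0316]
tool_rot: [-180.0, 0.2, 7.0]
force: [-7.0, -1.1, 0.8]
grip_width: 0.0469
grasp_force: 45.0
```

Call:
servo_tool([
  [[0.005,0,0,0,0,0,0.4],[0.01,0,0,0,0,0,0.4],[0.01,0,0,0,0,0,0.4],[0.01,0,0,0,0,0,0.4]],
])

```text
time_s: 11.52
tool_pos: [0.5796, -0.3372, 0.0308]
tool_rot: [-179.9, 0.5, 7.0]
force: [-12.0, -1.0, 1.2]
grip_width: 0.0466
grasp_force: 45.0
```

Call:
servo_tool([
  [[0.005,0,0,0,0,0,0.4],[0.005,0,0,0,0,0,0.4],[0.005,0,0,0,0,0,0.4]],
])

```text
time_s: 11.77
tool_pos: [0.5796, -0.3373, 0.0303]
tool_rot: [-179.9, 0.6, 7.0]
force: [-13.8, -0.8, 1.8]
grip_width: 0.0468
grasp_force: 44.9
```

```bash
python3 - <<'E'
from h import *
rel([.5788,-.3365,.0325],7.1)
c=cam('wrist'); s=cam('scene')
a=cv2.resize(c['frame'][0:330,150:500],(400,377)); b=cv2.resize(s['frame'][100:250,300:460],(400,375))
cv2.imwrite('pics/f.png',np.hstack([a[:375],b])[:,:,::-1])
E
```

```text
at [ 0.5796 -0.3373  0.0303] [-179.89    0.64    6.98] t 11.77 F [-13.8  -0.8   1.8] w 0.0468 row [-0.0024 -0.0028 -0.0071] [-0.0006  0.0035 -0.0006]
```

View pics/f.png

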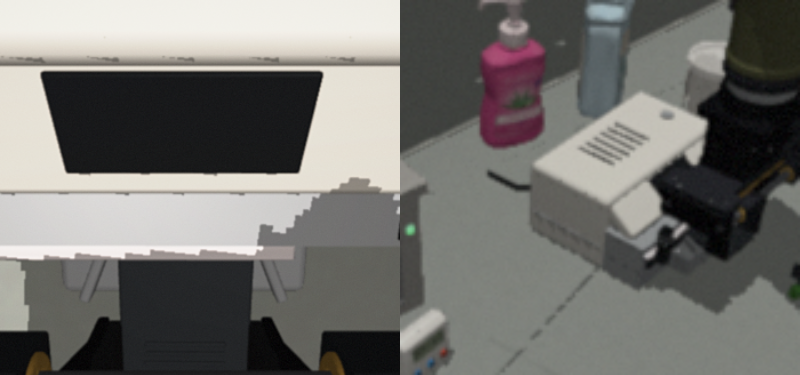

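The pale field is completely inside the slot, and only the dark plain end shows, centred in the funnel at (185,310). The plate is on the hard stop with a steady push of about 14 N, and the shutter is open.

```bash
python3 -c "
from cell import env
print(env.sign_off())"
```

```text
the job is handed in; nothing more can be done
None
```

The shutter is fully open, and the waiting plate is held fully home in the slot: label up, frosted end in, still gripped with about 14 N of push against the stop; the job was handed in at about 12 s, and no verdict was returned.

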